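# Swap the caddies on the hook stand

### The arm

A 7-joint arm with a two-finger parallel gripper is mounted at the origin on the work surface; the furniture and walls round the work are solid. World frame = base frame: x ahead of the robot, y to its left, z up, the work surface at z = 0. Lengths are in m, angles in rad, forces in N, time in s.
With the tool pointing down it reaches from about 0.425 to 0.95 m from the base axis. Payload 16.7 kg.
Tool frame: the origin (TCP) lies at the very end of the fingers, on their centre line; the grasp point (between the pads) lies 19 mm behind it (env.tcp_to_grasp is the distance from the TCP to the grasp point, in m); z points along the fingers, y is the line along which they close (so a half turn about z gives the same grasp; the last joint's range is limited). The gripper opens to 94 mm and grips with 3 to 60 N. Pads are 16 mm wide; open, the fingers measure 119 mm over their backs; the gripper's body (75 mm by 177 mm) begins 78 mm behind the grasp point.
Start: joints at [1.135, 0.426, 0.074, 1.606, -0.034, 1.111, -0.067], TCP at [0.19, -0.648, 0.205] pointing down, gripper open.
Joint ranges: [-2.85, 2.85], [-0.5, 2.14], [-1.23, 1.37], [0.21, 2.46], [-1.02, 4.16], [0.16, 2.05], [-2.73, 2.73]. Speed limits (rad/s): [1.89, 1.89, 2.39, 2.39, 3.01, 3.01, 3.01].

### API

Orientations are given as a rotation vector (axis times angle).
In Python, from station import env gives the robot as it stands.
- The arm moves only by the tool servo_tool, never from a script. Its argument "steps" is a list that holds one entry, the list of rows, each a list of 4 numbers: the shift along the tool's x, y, z in mm, then the turn about the tool's z in degrees. A call has 1 to 8 rows; each row shifts and turns the commanded pose from where the row before left it, along the tool's axes as they then stand; what a row does not reach is not made up. A row lasts 1/8 s, in which the tool goes at most 62.5 mm and 10.7 degrees, less where a joint would pass 70% of its speed; a pose out of reach is approached as far as the arm can. A call is refused whole if a number of a shift passes 62.5 or a number of a turn 10.7, either way. A call with a gripper value outside its range is refused whole. "hand" is the closure, from 0 (fully open) to 1 (shut), set as the call begins (left out, the last holds). The fingers move at their own pace and stop on an object; "newtons" is the grip in N (left out, the last holds). Time passes only in rows, so rows that do not move let the fingers close. It gives the time, the measured TCP pose, the force, the opening and the grip force at its end, in the units of the state.
- env.sense(): the state, without advancing time (a new reading comes with each control period).
- env.capture(name): name is "scene" or "top"; returns a dict with "color" (384x512x3 uint8, red, green, blue), "depth" (384x512 float32, m along the optical axis (not along the pixel's ray), 0 where there is no reading), "fx", "fy", "cx", "cy" (pixels), "k1" (the pictures are not rectified: a ray, as slopes to the right and down, at radius r is drawn at 1 + k1 r^2 times it, then the intrinsics apply), "world_from_camera" (4x4, takes a point from camera to world coordinates). Camera axes: x right, y down, z forward; pixel columns grow to the right and rows downward; lengths in m; the calibration is good to about 2 mm. A picture is of the moment at which its call begins.
- env.hand_in(): hands the job in; it is judged then, once.
The state is a dict: "clock": time; "q": joint angles; "joint_velocities": joint speeds; "tau": joint torques, N m; "tool_pos": TCP position; "tcp_rot": TCP orientation; "wrist_force": force on the tool from outside, world axes, zero at the start; "moment": the same for the moment, N m; "finger_gap": opening from 0.0 (shut) to 1.0 (fully open); "finger_force": force on a finger pad.
Only numpy, scipy, OpenCV 4.12 (cv2) and the standard library are available. Lean on these libraries where they do the work, as an engineer would, in place of code of your own. Each camera call takes 0.05 s, during which the arm holds its last target. There are 200 camera calls.

### The job

Swap the two caddies: take the empty one off the two prongs of the hook stand and set it down (do not drop it) upright and squarely in the middle of the black rubber mat, lengthwise along its longer side; then hang the one with the tape and the solder reel in its place, its handle bar lowered onto both prongs, with both still in it. Keep the loaded caddy level and leave the sensor dome and the flux bottle standing beside them where they are.

Things in the scene. Friction and masses are not known exactly. Their poses are not given: they have to be found in the camera images.
- empty_caddy: The empty caddy, at first hanging by its bar on the stand: open aluminium tray 90 (x) x 150 (y) mm, rim 42 mm high, wall 4 mm, an A-frame at each end carrying a round steel handle bar, 12 mm thick, along the caddy's y; bar axis 120 mm above the underside. At its middle a flat-sided black grip sleeve 15 (x) x 34 (y) x 24 mm. Origin: centre of the underside, z up. 
- empty_caddy_bar (a point): Middle of the empty caddy's handle bar, on its axis.
- full_caddy: The loaded caddy, at first standing on the bench, of the same make: open aluminium tray 90 (x) x 150 (y) mm, rim 42 mm high, wall 4 mm, an A-frame at each end carrying a round steel handle bar, 12 mm thick, along the caddy's y; bar axis 120 mm above the underside. At its middle a flat-sided black grip sleeve 15 (x) x 34 (y) x 24 mm. Origin: centre of the underside, z up. 
- full_caddy_bar (a point): Middle of the loaded caddy's handle bar, on its axis.
- stand: Fixed hook stand: base plate 8 mm thick; two steel rods, 10 mm thick, at y = -42 and +42 mm, rise at x = +70 mm, turn over at height 199 mm and run to -x as prongs, falling 10 mm to a seat at x = 0 (rod axis 184 mm high); tips turned up at x = -20 mm, top at 209 mm. The prongs run between a hung caddy's tray and its bar. Origin: on the bench below the seat, z up.
- stand_seat (a point): Where the middle of a hung caddy's bar axis lies: 195 mm above the bench, midway between the prongs; axes as the stand's. A caddy enters or leaves from the front (-x), bar passing over the tips (25 mm or more above its seat), tray under the prongs; after 90 mm of travel the tray is clear of them.
- mat: Fixed black rubber mat 140 (x) x 195 (y) x 3 mm lying on the bench. Origin: centre of its underside; a caddy stands on it with its y along the mat's y, either way round.
- tape_roll: Roll of black tape lying flat in the loaded caddy, 67 mm across, 19 mm tall. Origin: centre of the underside.
- solder_reel: Solder reel in the loaded caddy, 55 mm across, 38 mm tall. Origin: centre of the underside.
- gold_dome: Bystander: amber sensor dome on a white collar, 68 mm wide, 77 mm tall. Origin: centre of the underside.
- flux_bottle: Bystander: white squeeze bottle with a pointed cap, 36 mm wide, 94 mm tall. Origin: centre of the underside.
Not all that is in view belongs to the job. Leave any blue or turquoise look-alike of the solder_reel alone.

How it is judged:
On the way, in this order (a step that is already met when the one before it is completed fails the run):
1. the empty caddy stands on the mat while the fingers still hold it (x of empty_caddy in the frame of mat between -0.03 and 0.03 m and y of empty_caddy in the frame of mat between -0.03 and 0.03 m and height (world z) of empty_caddy between -0.002 and 0.009 m and angle between empty_caddy's own z axis and vertical below 0.06 rad and angle between the y axis of empty_caddy and the y axis of mat, either way round below 0.2 rad and contact force between the fingers and empty_caddy above 0.3 N), for 0.1 s.
2. the loaded caddy's bar lies in the prongs while the fingers still hold it (x of full_caddy_bar in the frame of stand_seat between -0.016 and 0.05 m and y of full_caddy_bar in the frame of stand_seat between -0.02 and 0.02 m and z of full_caddy_bar in the frame of stand_seat between -0.006 and 0.014 m and angle between full_caddy's own z axis and vertical below 0.2 rad and angle between the y axis of full_caddy and the y axis of stand, either way round below 0.2 rad and contact force between the fingers and full_caddy above 0.3 N), for 0.1 s.
At the end, for the whole second after the job is handed in: Empty caddy upright on the mat (centre within 30 mm in x and y, turned < 0.2 rad from it). Loaded caddy at rest, bar on both prongs: within 20 mm sideways of the seat, 16 mm before to 50 behind, 6 mm below to 14 above, turned and tilted < 0.2 rad; tape and reel in its tray (x of empty_caddy in the frame of mat between -0.03 and 0.03 m and y of empty_caddy in the frame of mat between -0.03 and 0.03 m and height (world z) of empty_caddy between -0.002 and 0.009 m and angle between empty_caddy's own z axis and vertical below 0.06 rad and angle between the y axis of empty_caddy and the y axis of mat, either way round below 0.2 rad and x of full_caddy_bar in the frame of stand_seat between -0.016 and 0.05 m and y of full_caddy_bar in the frame of stand_seat between -0.02 and 0.02 m and z of full_caddy_bar in the frame of stand_seat between -0.006 and 0.014 m and angle between full_caddy's own z axis and vertical below 0.2 rad and angle between the y axis of full_caddy and the y axis of stand, either way round below 0.2 rad and x of tape_roll in the frame of full_caddy between -0.05 and 0.05 m and y of tape_roll in the frame of full_caddy between -0.08 and 0.08 m and z of tape_roll in the frame of full_caddy between -0.01 and 0.03 m and x of solder_reel in the frame of full_caddy between -0.05 and 0.05 m and y of solder_reel in the frame of full_caddy between -0.08 and 0.08 m and z of solder_reel in the frame of full_caddy between -0.01 and 0.03 m and linear speed of each of empty_caddy, full_caddy below 0.03 m/s); the robot touches nothing.
It fails at once if a bystander is moved by more than 30 mm (distance of any of gold_dome, flux_bottle from where it was at the start of the episode above 0.03 m).
It fails at once if the loaded caddy is tilted by more than 0.6 rad (angle between full_caddy's own z axis and vertical above 0.6 rad).
It also fails if it takes over 72 s, if anything falls off the work surface, if the arm or the gripper's body presses on something with over 40 N, if the wrist force passes 120 N, or if a joint passes its speed limit or range.

## Working session

There is one attempt and no reset: what is moved stays moved. The work goes in short steps, Python scripts to look and compute and a tool call to move; the robot and the scene stay as the last step left them, time stands still between calls to the robot, and variables do not carry over. Pictures are saved under pics/ and viewed, at most 10 in all, crops included, and the job is handed in when it is done.

Besides the shell and the picture viewer there is one more tool, called after "Call:" as name(argument=value, ...) on one line, values as JSON. servo_tool: Moves the arm, as the interface text tells. Its arguments: {"type":"object","properties":{"steps":{"type":"array","items":{"type":"array","items":{"type":"array","items":{"type":"number"}}}},"hand":{"type":"number"},"newtons":{"type":"number"}},"required":["steps"]}

```bash
mkdir -p pics; cat > h.py <<'E'
import numpy as np, cv2
from station import env
from scipy.spatial.transform import Rotation as R
def cloud(c):
    h,w=c['depth'].shape
    u,v=np.meshgrid(np.arange(w),np.arange(h))
    x=(u-c['cx'])/c['fx']; y=(v-c['cy'])/c['fy']
    xd,yd=x.copy(),y.copy()
    for _ in range(8):
        s=1+c['k1']*(x*x+y*y); x=xd/s; y=yd/s
    d=c['depth']; P=np.stack([x*d,y*d,d,np.ones_like(d)],-1)@c['world_from_camera'].T
    P=P[...,:3]; P[d==0]=np.nan
    return P
def save(c,n,crop=None,s=1):
    im=c['color'][...,::-1]
    if crop: u0,v0,u1,v1=crop; im=im[v0:v1,u0:u1]
    cv2.imwrite('pics/'+n+'.png',cv2.resize(im,None,fx=s,fy=s,interpolation=cv2.INTER_CUBIC))
E
python3 - <<'E'
from h import *
s=env.sense(); print({k:np.round(v,3).tolist() for k,v in s.items()}, env.tcp_to_grasp)
print(R.from_rotvec(s['tcp_rot']).as_matrix().round(3))
for n in('scene','top'):
    c=env.capture(n); np.save(n+'0.npy',c,allow_pickle=True); save(c,n+'0',s=1.5); print(n,c['world_from_camera'].round(3).tolist())
E
```

```text
{'clock': 0.0, 'q': [1.135, 0.427, 0.074, 1.607, -0.034, 1.111, -0.067], 'joint_velocities': [0.0, -0.003, 0.001, 0.0, -0.001, -0.001, -0.0], 'tau': [-0.002, -93.583, 3.666, -45.419, -0.049, 0.02, 0.0], 'tool_pos': [0.19, -0.647, 0.205], 'tcp_rot': [-3.108, -0.447, 0.0], 'wrist_force': [0.297, -0.714, -0.076], 'moment': [-0.01, -0.045, 0.044], 'finger_force': 0.0, 'finger_gap': 1.005} 0.0188
[[ 0.959  0.282 -0.   ]
 [ 0.282 -0.959  0.001]
 [-0.    -0.001 -1.   ]]
scene [[-0.21, 0.746, -0.632, 1.263], [0.978, 0.157, -0.14, 0.311], [-0.005, -0.647, -0.762, 1.098], [0.0, 0.0, 0.0, 1.0]]
top [[0.0, -0.986, 0.164, 0.26], [-1.0, 0.002, 0.014, 0.106], [-0.014, -0.164, -0.986, 1.352], [0.0, 0.0, 0.0, 1.0]]
```

View pics/scene0.png

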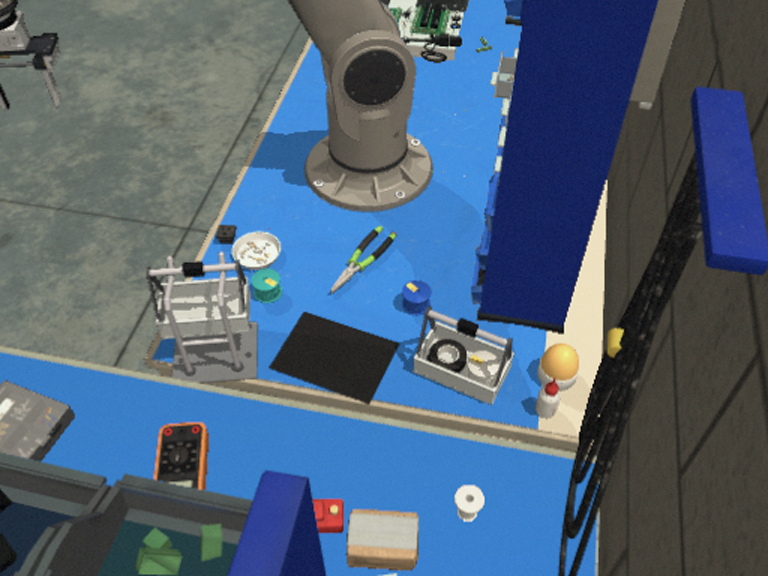

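View pics/top0.png

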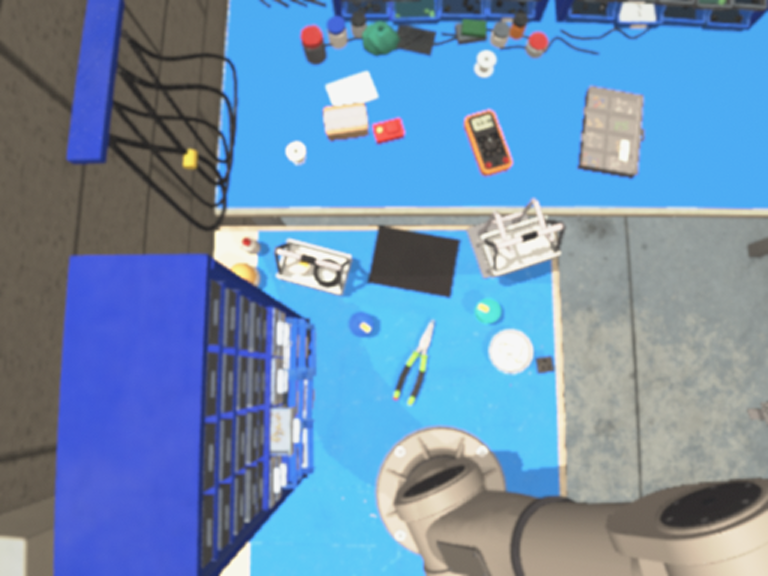

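The scene picture shows the empty caddy on the stand (sleeve ~(193,269)/1.5), the mat (335,357)/1.5, and the loaded caddy (465,345)/1.5 with tape and white reel. The dome is at (560,365)/1.5 and the bottle at (548,398)/1.5. The turquoise reel (266,285)/1.5 and the blue reel (416,295)/1.5 are look-alikes, to be left alone.

```bash
python3 - <<'E'
from h import *
ims=[]
S=np.load('scene0.npy',allow_pickle=True).item(); T=np.load('top0.npy',allow_pickle=True).item()
a=S['color'][165:265,90:190,::-1]; b=S['color'][195:285,265:390,::-1]
c=T['color'][125:190,300:385,::-1]; d=T['color'][140:205,155:240,::-1]
f=lambda i:cv2.resize(i,(400,300),interpolation=cv2.INTER_CUBIC)
cv2.imwrite('pics/m.png',np.vstack([np.hstack([f(a),f(b)]),np.hstack([f(c),f(d)])]))
for n,C in(('top',T),('scene',S)):
    P=cloud(C); np.save(n+'P.npy',P)
    hsv=cv2.cvtColor(C['color'],cv2.COLOR_RGB2HSV)
    blk=(hsv[...,2]<70)
    m=blk&(abs(P[...,2]-.003)<.012)&(P[...,0]>.4)&(P[...,0]<.75)&(abs(P[...,1])<.3)
    m=m.astype(np.uint8); k,l,st,ce=cv2.connectedComponentsWithStats(m); i=1+st[1:,4].argmax()
    q=P[l==i]; r=cv2.minAreaRect(q[:,:2].astype(np.float32)); print(n,'mat',np.round(r[0],4),np.round(r[1],4),r[2],np.median(q[:,2]))
    # black sleeves above
    for lo,hi,yr in((.1,.14,(.1,.45)),(.16,.23,(-.45,-.05))):
        s=blk&(P[...,2]>lo)&(P[...,2]<hi)&(P[...,0]>.4)&(P[...,0]<.8)&(P[...,1]>yr[0])&(P[...,1]<yr[1])
        q=P[s]; print(n,'sleeve',s.sum(),q.mean(0).round(4),q.min(0).round(3),q.max(0).round(3),np.argwhere(s).mean(0))
    # bars by height
    for zt,yr in((.126,(.1,.45)),(.201,(-.45,-.05))):
        s=(abs(P[...,2]-zt)<.012)&(P[...,0]>.4)&(P[...,0]<.75)&(P[...,1]>yr[0])&(P[...,1]<yr[1])
        q=P[s]; r=cv2.minAreaRect(q[:,:2].astype(np.float32)); print(n,'bar',s.sum(),np.round(cv2.boxPoints(r),3).tolist(),q.mean(0))
    # objects: tall stuff
    amber=(hsv[...,0]>10)&(hsv[...,0]<25)&(hsv[...,1]>130)&(P[...,1]>.3)&(P[...,0]>.4)&(P[...,0]<.8)
    red=((hsv[...,0]<6)|(hsv[...,0]>174))&(hsv[...,1]>130)&(P[...,1]>.3)&(P[...,0]>.4)&(P[...,0]<.8)
    for nm,s in(('dome',amber),('flux',red)): print(nm,s.sum(),P[s].mean(0).round(3),P[s].max(0).round(3))
    # cabinet
    s=(P[...,2]>.15)&(P[...,1]>.2)&(P[...,1]<.6)&(P[...,0]>0)&(P[...,0]<.9)
    if s.any(): q=P[s]; print('cab',q.min(0),q.max(0)); 
    for x0 in np.arange(0,.8,.1):
        t=s&(P[...,0]>x0)&(P[...,0]<x0+.1)
        if t.any(): print(round(x0,1),'ymin',np.nanpercentile(P[t][:,1],1).round(3),'z',np.nanpercentile(P[t][:,2],[1,99]).round(3))
    s=(P[...,0]>.66)&(P[...,0]<.9)&(abs(P[...,1])<.4)
    for x0 in np.arange(.62,.9,.03):
        t=s&(P[...,0]>x0)&(P[...,0]<x0+.03); 
        if t.any(): print('x',round(x0,2),np.nanpercentile(P[t][:,2],[5,50,95]).round(3))
E
```

```text
top mat [0.5238 0.056 ] [0.1816 0.1264] 79.09859466552734 0.0027915341291655515
top sleeve 6 [0.4998 0.2795 0.1332] [0.495 0.275 0.128] [0.503 0.284 0.139] [172.83333333 206.5       ]
top sleeve 15 [ 0.5321 -0.1676  0.2061] [ 0.527 -0.177  0.203] [ 0.536 -0.158  0.21 ] [157.2 352.8]
top bar 208 [[0.4729999899864197, 0.21400000154972076], [0.49300000071525574, 0.20800000429153442], [0.5339999794960022, 0.3540000021457672], [0.5130000114440918, 0.36000001430511475]] [0.50244668 0.28448447 0.1260569 ]
top bar 397 [[0.48899999260902405, -0.10199999809265137], [0.5339999794960022, -0.24699999392032623], [0.6269999742507935, -0.21799999475479126], [0.5820000171661377, -0.0729999989271164]] [ 0.54458931 -0.16235036  0.19894696]
dome 110 [0.571 0.449 0.197] [0.706 0.541 0.344]
flux 14 [0.554 0.433 0.074] [0.559 0.439 0.083]
cab [0.03443955 0.25764764 0.15004707] [0.89994025 0.54381147 0.81161359]
0.0 ymin 0.288 z [0.218 0.8  ]
0.1 ymin 0.268 z [0.233 0.771]
0.2 ymin 0.286 z [0.218 0.756]
0.3 ymin 0.287 z [0.216 0.756]
0.4 ymin 0.538 z [0.296 0.762]
0.5 ymin 0.489 z [0.17  0.783]
0.6 ymin 0.4
[... 1008 characters left out ...]
4805 -0.16287595  0.1987503 ]
dome 492 [0.534 0.449 0.124] [0.689 0.499 0.587]
flux 59 [0.558 0.435 0.073] [0.565 0.445 0.089]
cab [2.37527691e-04 2.58913585e-01 1.50002416e-01] [0.89998813 0.54350761 0.71765264]
0.0 ymin 0.291 z [0.155 0.508]
0.1 ymin 0.264 z [0.156 0.545]
0.2 ymin 0.272 z [0.155 0.601]
0.3 ymin 0.292 z [0.156 0.643]
0.4 ymin 0.54 z [0.18  0.711]
0.5 ymin 0.489 z [0.167 0.705]
0.6 ymin 0.474 z [0.161 0.665]
0.7 ymin 0.47 z [0.162 0.642]
x 0.65 [0.011 0.015 0.018]
x 0.68 [0.011 0.015 0.018]
x 0.71 [0.011 0.015 0.035]
x 0.74 [0.012 0.016 0.052]
x 0.77 [0.012 0.016 0.055]
x 0.8 [0.012 0.017 0.065]
x 0.83 [0.013 0.022 0.069]
x 0.86 [0.013 0.037 0.069]
x 0.89 [0.013 0.016 0.022]
```

View pics/m.png

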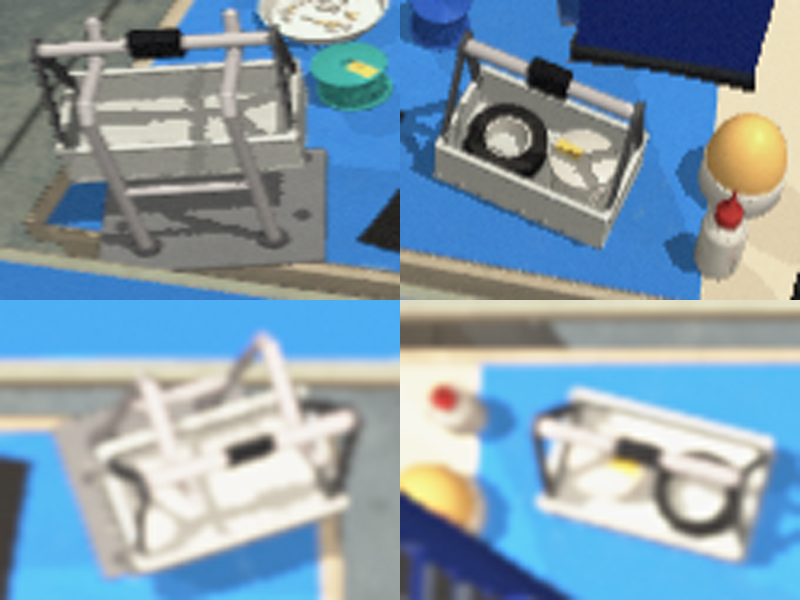

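The crops show the empty caddy's bar over both prongs, with the uprights on the far (+x) side. The loaded caddy holds the black tape and the white solder reel, which fits the description; the blue and turquoise ones stand outside. The bars measure at their expected heights (0.126 and 0.201 tops).

```bash
cat >> h.py <<'E'
def plan(tgt,yawy=None,n=8):
    """rows from sensed pose to tgt (m), tool-y heading yawy deg (mod 180)"""
    s=env.sense(); M=R.from_rotvec(s['tcp_rot']).as_matrix(); p=s['tool_pos']
    y0=np.degrees(np.arctan2(M[1,1],M[0,1])); d=0 if yawy is None else (yawy-y0+90)%180-90
    print('pos',np.round(p,4),'yawy',round(y0,2),'tilt',np.round(M[:2,2],4),'dyaw',round(d,2),'t',round(float(s['clock']),2),'q7',round(s['q'][6],2),'F',np.round(s['wrist_force'],1),'gap',round(float(s['finger_gap']),3),round(float(s['finger_force']),1))
    if tgt is None: return
    dp=(np.array(tgt)-p)/n; rows=[]
    for i in range(n):
        a=np.radians(y0+d*i/n); ty=np.array([np.cos(a),np.sin(a),0]); tx=np.array([-ty[1],ty[0],0])
        tx=np.cross(ty,[0,0,-1])
        rows.append([round(1e3*dp@tx,1),round(1e3*dp@ty,1),round(-1e3*dp[2],1),round(-d/n,1)])
    print(rows)
E
python3 - <<'E'
from h import *
P=np.vstack([np.load(n+'P.npy').reshape(-1,3) for n in('scene',)]); Q=np.load('topP.npy').reshape(-1,3)
for nm,X in(('scene',P),('top',Q)):
  for c,ang,zt in(((.535,-.168),17.2,.201),((.503,.2845),-15.5,.126)):
    a=np.radians(ang); ex=np.array([np.cos(a),np.sin(a)]); ey=np.array([-ex[1],ex[0]])
    for _ in range(4):
        d=X[:,:2]-c; x=d@ex; y=d@ey
        s=(abs(X[:,2]-zt)<.012)&(abs(x)<.011)&((abs(y)>.05)|(abs(y)<.03))&(abs(y)<.068)
        k,b=np.polyfit(y[s],x[s],1)
        c=np.array(c)+ex*b; a-=np.arctan(k); ex=np.array([np.cos(a),np.sin(a)]); ey=np.array([-ex[1],ex[0]])
    d=X[:,:2]-c; x=d@ex; y=d@ey; s=(abs(X[:,2]-zt)<.012)&(abs(x)<.011)
    print(nm,'bar',c.round(4),np.degrees(a).round(2),'y ext',np.percentile(y[s&(abs(y)<.09)],[0,100]).round(4),s.sum(),'ztop',np.percentile(X[s,2],[50,95]).round(4))
  # cabinet near corner
  for z0 in np.arange(.0,.6,.05):
    t=(X[:,2]>z0+.005)&(X[:,2]<z0+.05)&(X[:,1]>.25)&(X[:,1]<.4)&(X[:,0]>.2)&(X[:,0]<.46)
    if t.sum()>3: print(round(z0,2),t.sum(),'xmax',np.percentile(X[t,0],99).round(3),'ymin',X[t,1].min().round(3))
plan((.29,-.508,.40),-40,8)
E
```

```text
scene bar [ 0.5364 -0.1676] 17.79 y ext [-0.0754  0.0761] 547 ztop [0.2    0.2098]
scene bar [0.5045 0.2841] -15.18 y ext [-0.0738  0.0758] 377 ztop [0.1258 0.1331]
0.0 602 xmax 0.459 ymin 0.25
0.05 544 xmax 0.386 ymin 0.273
0.1 526 xmax 0.387 ymin 0.281
0.15 576 xmax 0.387 ymin 0.281
0.2 679 xmax 0.386 ymin 0.285
0.25 600 xmax 0.386 ymin 0.295
0.3 720 xmax 0.386 ymin 0.288
0.35 960 xmax 0.386 ymin 0.268
0.4 821 xmax 0.386 ymin 0.269
0.45 911 xmax 0.386 ymin 0.299
0.5 1012 xmax 0.386 ymin 0.299
0.55 1144 xmax 0.386 ymin 0.299
top bar [ 0.5339 -0.1683] 18.29 y ext [-0.0748  0.0767] 254 ztop [0.2005 0.2078]
top bar [0.5026 0.2846] -15.19 y ext [-0.076   0.0751] 225 ztop [0.1258 0.1343]
0.0 166 xmax 0.459 ymin 0.25
0.05 180 xmax 0.373 ymin 0.274
0.1 119 xmax 0.382 ymin 0.279
0.15 152 xmax 0.382 ymin 0.281
0.2 390 xmax 0.377 ymin 0.284
0.25 35 xmax 0.384 ymin 0.293
0.3 198 xmax 0.382 ymin 0.287
0.35 394 xmax 0.381 ymin 0.267
0.4 573 xmax 0.38 ymin 0.268
0.45 421 xmax 0.382 ymin 0.298
0.5 343 xmax 0.382 ymin 0.298
0.55 636 xmax 0.382 ymin 0.298
pos [ 0.1902 -0.6473  0.2049] yawy -73.63 tilt [-0.0004  0.0011] dyaw 33.63 t 0.1 q7 -0.07 F [ 0.1  0.7 -0.2] gap 1.002 0.0
[[np.float64(16.9), np.float64(-13.2), np.float64(-24.4), np.float64(-4.2)], [np.float64(17.8), np.float64(-11.9), np.float64(-24.4), np.float64(-4.2)], [np.float64(18.6), np.float64(-10.6), np.float64(-24.4), np.float64(-4.2)], [np.float64(19.4), np.float64(-9.2), np.float64(-24.4), np.float64(-4.2)], [np.float64(20.0), np.float64(-7.7), np.float64(-24.4), np.float64(-4.2)], [np.float64(20.5), np.float64(-6.3), np.float64(-24.4), np.float64(-4.2)], [np.float64(20.9), np.float64(-4.7), np.float64(-24.4), np.float64(-4.2)], [np.float64(21.2), np.float64(-3.2), np.float64(-24.4), np.float64(-4.2)]]
```

Call:
servo_tool(steps=[[[17, -13, -24, -4], [18, -12, -24, -4], [18, -11, -24, -4], [19, -9, -24, -4], [20, -8, -24, -4], [20, -6, -24, -4], [21, -5, -24, -4], [21, -3, -24, -4]]], hand=0)

```text
clock: 1.1
tool_pos: [0.291, -0.5093, 0.398]
tcp_rot: [-2.864, -1.29, 0.0]
wrist_force: [0.5, -1.0, -0.2]
finger_gap: 1.002
finger_force: 0.0
```

```bash
sed -i 's/rows.append(\[\(.*\)\])$/rows.append([float(v) for v in [\1]])/' h.py; python3 -c "
from h import *
plan((.535,-.168,.32),18,12)"
```

```text
pos [ 0.291  -0.5093  0.398 ] yawy -41.5 tilt [-0.0003  0.0005] dyaw 59.5 t 1.1 q7 0.21 F [ 0.5 -1.  -0.2] gap 1.002 0.0
[[34.8, -3.6, 6.5, -5.0], [35.0, -0.6, 6.5, -5.0], [34.9, 2.4, 6.5, -5.0], [34.5, 5.4, 6.5, -5.0], [33.9, 8.4, 6.5, -5.0], [33.1, 11.3, 6.5, -5.0], [32.0, 14.1, 6.5, -5.0], [30.6, 16.8, 6.5, -5.0], [29.1, 19.4, 6.5, -5.0], [27.3, 21.9, 6.5, -5.0], [25.3, 24.1, 6.5, -5.0], [23.1, 26.2, 6.5, -5.0]]
```

Call:
servo_tool(steps=[[[35, -4, 6, -5], [35, -1, 6, -5], [35, 2, 6, -5], [35, 5, 6, -5], [34, 8, 6, -5], [33, 11, 6, -5], [32, 14, 6, -5], [31, 17, 6, -5]]])

```text
clock: 2.1
tool_pos: [0.4532, -0.2783, 0.3491]
tcp_rot: [2.246, 2.196, 0.0]
wrist_force: [0.1, -0.3, 0.6]
finger_gap: 0.998
finger_force: 0.0
```

```bash
python3 -c "
from h import *
plan((.535,-.168,.30),18,5)"
```

```text
pos [ 0.4532 -0.2783  0.3491] yawy -1.3 tilt [0.0001 0.    ] dyaw 19.3 t 2.1 q7 0.37 F [ 0.1 -0.3  0.6] gap 0.998 0.0
[[22.4, 15.9, 9.8, -3.9], [21.3, 17.3, 9.8, -3.9], [20.1, 18.7, 9.8, -3.9], [18.8, 20.0, 9.8, -3.9], [17.4, 21.3, 9.8, -3.9]]
```

Call:
servo_tool(steps=[[[22, 16, 10, -4], [21, 17, 10, -4], [20, 19, 10, -4], [19, 20, 10, -4], [17, 21, 10, -3.5], [0, 0, 0, 0]]])

```text
clock: 2.85
tool_pos: [0.5347, -0.1685, 0.2983]
tcp_rot: [-1.842, -2.543, -0.001]
wrist_force: [0.1, 0.3, -0.8]
finger_gap: 1.0
finger_force: 0.0
```

```bash
python3 -c "
from h import *
plan((.535,-.168,.177),18,1)"
```

```text
pos [ 0.5347 -0.1685  0.2983] yawy 18.17 tilt [-0.0011  0.0013] dyaw -0.17 t 2.85 q7 0.42 F [ 0.1  0.3 -0.8] gap 1.0 0.0
[[0.4, 0.5, 121.3, 0.2]]
```

Call:
servo_tool(steps=[[[0.5, 0.5, 25, 0], [0, 0, 25, 0], [0, 0, 25, 0], [0, 0, 20, 0], [0, 0, 15, 0], [0, 0, 11, 0], [0, 0, 0, 0]]])

```text
clock: 3.72
tool_pos: [0.5338, -0.1704, 0.1781]
tcp_rot: [-1.849, -2.539, 0.0]
wrist_force: [0.1, -0.6, -0.8]
finger_gap: 1.001
finger_force: 0.0
```

Call:
servo_tool(steps=[[[0, 0, 0, 0], [0, 0, 0, 0], [0, 0, 0, 0], [0, 0, 0, 0], [0, 0, 0, 0], [0, 0, 0, 0], [0, 0, 0, 0], [0, 0, 0, 0]]], hand=1, newtons=40)

```text
clock: 4.72
tool_pos: [0.534, -0.1704, 0.1785]
tcp_rot: [-1.849, -2.54, -0.0]
wrist_force: [-0.0, -0.5, 0.5]
finger_gap: 0.185
finger_force: 0.0
```

```bash
python3 -c "
from h import *
plan(None)
c=env.capture('scene'); save(c,'g1',(80,100,280,250),4)"
```

```text
pos [ 0.534  -0.1704  0.1785] yawy 17.87 tilt [0.     0.0001] dyaw 0 t 4.72 q7 0.36 F [-0.  -0.5  0.5] gap 0.185 0.0
```

View pics/g1.png

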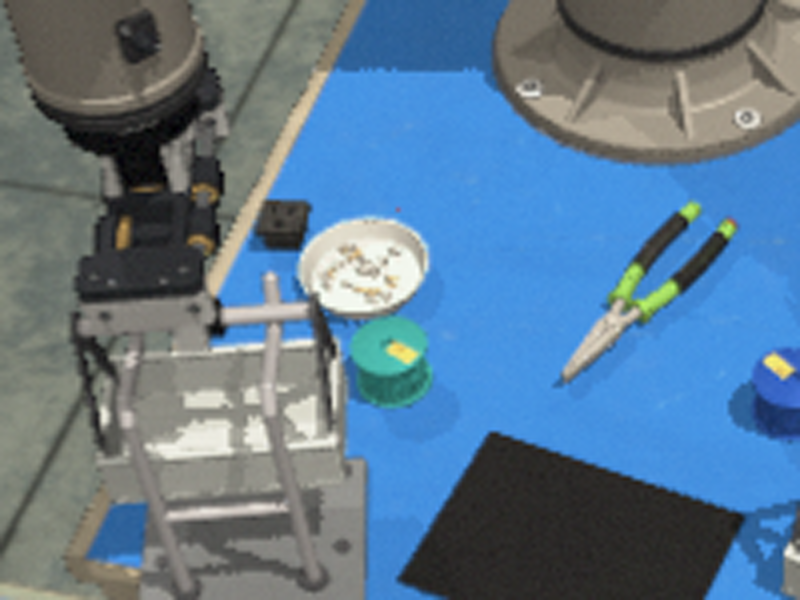

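The gripper has closed round the sleeve at about (150,310) in the crop, and the bar still lies on the prongs. The fingers need a bit more time (gap 17 mm against 15).

Call:
servo_tool(steps=[[[0, 0, 0, 0], [0, 0, 0, 0], [0, 0, 0, 0], [0, 0, 0, 0], [0, 0, -4, 0], [0, 0, -4, 0]]])

```text
clock: 5.52
tool_pos: [0.534, -0.1704, 0.1867]
tcp_rot: [-1.849, -2.539, -0.0]
wrist_force: [0.2, 0.3, -1.6]
finger_gap: 0.156
finger_force: 40.0
```

Call:
servo_tool(steps=[[[0, 0, -5, 0], [0, 0, -6, 0], [0, 0, -6, 0], [0, 0, -6, 0], [0, 0, -4, 0], [0, 0, 0, 0]]])

```text
clock: 6.28
tool_pos: [0.5341, -0.1705, 0.2138]
tcp_rot: [1.849, 2.539, 0.0]
wrist_force: [0.1, 0.5, -2.9]
finger_gap: 0.157
finger_force: 40.0
```

```bash
python3 -c "
from h import *
plan(None)
c=env.capture('scene'); save(c,'g2',(80,100,280,250),4)"
```

```text
pos [ 0.5341 -0.1705  0.2138] yawy 17.87 tilt [ 0.0005 -0.0001] dyaw 0 t 6.28 q7 0.38 F [ 0.1  0.5 -2.9] gap 0.157 40.0
```

View pics/g2.png

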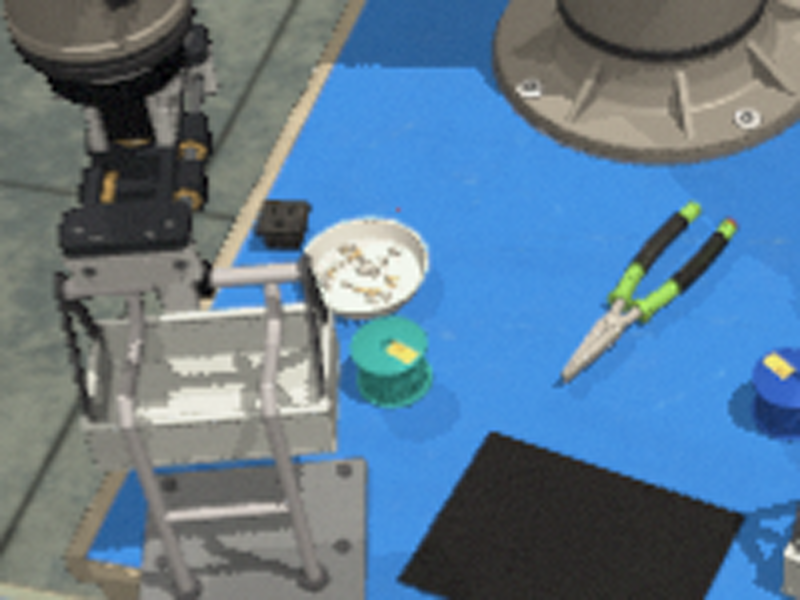

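The caddy is lifted clear: its bar (~(255,272)) is above the prong tips and the tray is below the prongs. I now withdraw to the front.

Call:
servo_tool(steps=[[[0, -10, 0, 0], [0, -15, 0, 0], [0, -18, 0, 0], [0, -18, 0, 0], [0, -18, 0, 0], [0, -18, 0, 0], [0, -13, 0, 0], [0, 0, 0, 0]]])

```text
clock: 7.32
tool_pos: [0.4286, -0.2047, 0.2137]
tcp_rot: [1.851, 2.538, -0.0]
wrist_force: [-0.8, 0.3, -2.9]
finger_gap: 0.158
finger_force: 40.0
```

```bash
python3 -c "
from h import *
plan((.45,-.18,.29),None,1);plan((.521,.057,.29),-10.3,16)"
```

```text
pos [ 0.4286 -0.2047  0.2137] yawy 17.81 tilt [ 0.0001 -0.0004] dyaw 0 t 7.33 q7 0.57 F [-0.8  0.3 -2.9] gap 0.158 40.0
[[16.9, 28.0, -76.3, 0.0]]
pos [ 0.4286 -0.2047  0.2137] yawy 17.81 tilt [ 0.0001 -0.0004] dyaw -28.11 t 7.33 q7 0.57 F [-0.8  0.3 -2.9] gap 0.158 40.0
[[13.8, 10.5, -4.8, 1.8], [14.1, 10.1, -4.8, 1.8], [14.4, 9.6, -4.8, 1.8], [14.7, 9.2, -4.8, 1.8], [15.0, 8.7, -4.8, 1.8], [15.2, 8.3, -4.8, 1.8], [15.5, 7.8, -4.8, 1.8], [15.7, 7.3, -4.8, 1.8], [15.9, 6.8, -4.8, 1.8], [16.1, 6.3, -4.8, 1.8], [16.3, 5.8, -4.8, 1.8], [16.5, 5.3, -4.8, 1.8], [16.7, 4.8, -4.8, 1.8], [16.8, 4.3, -4.8, 1.8], [16.9, 3.8, -4.8, 1.8], [17.0, 3.3, -4.8, 1.8]]
```

Call:
servo_tool(steps=[[[0, 0, -20, 0], [0, 0, -22, 0], [5, 0, -22, 0], [10, 0, -22, 0], [15, 0, -22, 0], [20, 5, -15, 2], [22, 5, 0, 2], [22, 10, 0, 2]]])

```text
clock: 8.32
tool_pos: [0.4223, -0.1078, 0.3368]
tcp_rot: [1.98, 2.438, 0.0]
wrist_force: [1.2, 0.5, -2.4]
finger_gap: 0.159
finger_force: 40.0
```

```bash
python3 -c "
from h import *
plan((.521,.057,.20),-10.3,8)"
```

```text
pos [ 0.4223 -0.1078  0.3368] yawy 11.83 tilt [ 0.0007 -0.0002] dyaw -22.13 t 8.32 q7 0.35 F [ 1.2  0.5 -2.4] gap 0.159 40.0
[[17.6, 16.3, 17.1, 2.8], [18.4, 15.4, 17.1, 2.8], [19.1, 14.5, 17.1, 2.8], [19.8, 13.6, 17.1, 2.8], [20.4, 12.6, 17.1, 2.8], [21.0, 11.6, 17.1, 2.8], [21.6, 10.6, 17.1, 2.8], [22.0, 9.5, 17.1, 2.8]]
```

Call:
servo_tool(steps=[[[18, 16, 0, 3], [18, 15, 0, 3], [19, 15, 0, 3], [20, 14, 15, 3], [20, 13, 20, 3], [21, 12, 25, 3], [22, 11, 30, 3], [22, 10, 30, 1]]])

```text
clock: 9.32
tool_pos: [0.5255, 0.0557, 0.2156]
tcp_rot: [-2.409, -2.016, -0.001]
wrist_force: [0.5, -1.4, -2.5]
finger_gap: 0.157
finger_force: 40.0
```

```bash
python3 - <<'E'
from h import *
plan((.521,.057,.13),-10.3,1)
a=env.capture('top'); b=env.capture('scene')
for n,C in(('top',a),('scene',b)):
    P=cloud(C); np.save(n+'P1.npy',P)
cv2.imwrite('pics/m2.png',np.hstack([cv2.resize(a['color'][110:230,200:300,::-1],(400,480)),cv2.resize(b['color'][140:290,150:275,::-1],(400,480))]))
E
```

```text
pos [0.5255 0.0557 0.2156] yawy -10.17 tilt [0.0005 0.0007] dyaw -0.13 t 9.32 q7 -0.57 F [ 0.5 -1.4 -2.5] gap 0.157 40.0
[[0.5, -4.7, 85.6, 0.1]]
```

View pics/m2.png

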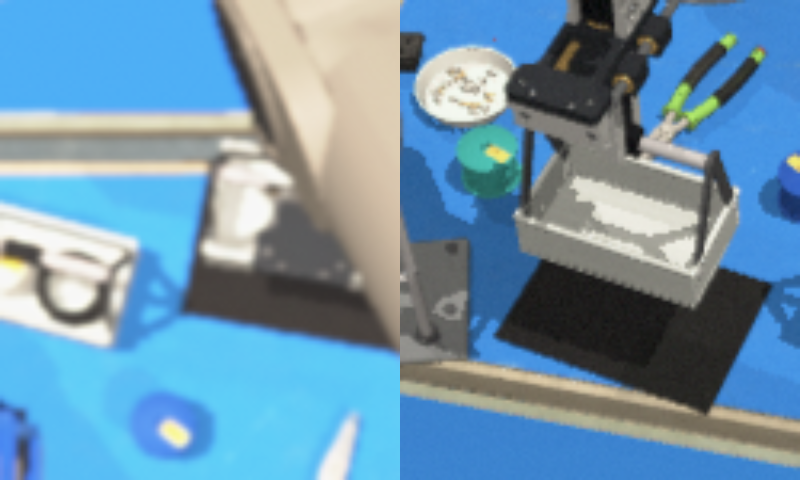

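The caddy hangs level and squarely over the mat, seen at about (625,240) in the right half. I lower it in stages.

Call:
servo_tool(steps=[[[0, -4, 15, 0], [0, 0, 20, 0], [0, 0, 20, 0], [0, 0, 20, 0], [0, 0, 12, 0], [0, 0, 8, 0], [0, 0, 0, 0]]])

```text
clock: 10.3
tool_pos: [0.5207, 0.055, 0.1215]
tcp_rot: [-2.409, -2.017, 0.0]
wrist_force: [-0.0, -0.1, -1.9]
finger_gap: 0.154
finger_force: 40.0
```

```bash
python3 - <<'E'
from h import *
plan((.521,.057,.1065),-10.3,1)
P=cloud(env.capture('scene')).reshape(-1,3); c=np.array([.521,.057])
a=np.radians(-10.3); ex=np.array([np.cos(a),np.sin(a)]); ey=np.array([-ex[1],ex[0]])
x=(P[:,:2]-c)@ex; y=(P[:,:2]-c)@ey
for nm,s in(('front rim',(x>.03)&(x<.06)),('left',(y>.06)&(y<.09)),('right',(y<-.06)&(y>-.09))):
    s=s&(abs(x)<.07)&(abs(y)<.1)&(P[:,2]>.03)&(P[:,2]<.065); 
    print(nm,s.sum(),'x',np.percentile(x[s],[2,98]).round(4),'y',np.percentile(y[s],[2,98]).round(4),'z98',np.percentile(P[s,2],[50,98]).round(4))
f=(x>.03)&(x<.06)&(abs(y)<.1)&(P[:,2]>.04)&(P[:,2]<.07)
for lo in(-.06,-.03,0,.03): t=f&(y>lo)&(y<lo+.03); print(lo,np.percentile(P[t,2],95).round(4),np.percentile(x[t],90).round(4))
E
```

```text
pos [0.5207 0.055  0.1215] yawy -10.13 tilt [-0.0001  0.    ] dyaw -0.17 t 10.3 q7 -0.66 F [-0.  -0.1 -1.9] gap 0.154 40.0
[[2.0, -0.0, 15.0, 0.2]]
front rim 458 x [0.0345 0.0469] y [-0.0717  0.0754] z98 [0.05   0.0644]
left 183 x [-0.0433  0.0456] y [0.0607 0.077 ] z98 [0.0508 0.0642]
right 169 x [-0.0419  0.046 ] y [-0.0743 -0.0613] z98 [0.0504 0.0645]
-0.06 0.0644 0.0457
-0.03 0.0641 0.046
0 0.0639 0.0458
0.03 0.0644 0.0458
```

Call:
servo_tool(steps=[[[0, 0, 6, 0], [0, 0, 4, 0], [0, 0, 2, 0], [0, 0, 1, 0], [0, 0, 1, 0], [0, 0, 1, 0], [0, 0, 0, 0]]])

```text
clock: 11.22
tool_pos: [0.5208, 0.0552, 0.1068]
tcp_rot: [2.409, 2.017, 0.0]
wrist_force: [-1.3, -0.7, 2.7]
finger_gap: 0.158
finger_force: 40.0
```

Call:
servo_tool(steps=[[[0, 0, 0.5, 0], [0, 0, 0, 0], [0, 0, 0, 0]]])

```text
clock: 11.6
tool_pos: [0.5208, 0.0552, 0.1067]
tcp_rot: [2.408, 2.016, -0.0]
wrist_force: [-5.9, 0.3, 15.6]
finger_gap: 0.158
finger_force: 40.0
```

Call:
servo_tool(steps=[[[0, 0, 0, 0], [0, 0, 0, 0], [0, 0, 0, 0], [0, 0, 0, 0], [0, 0, 0, 0], [0, 0, 0, 0], [0, 0, 0, 0], [0, 0, 0, 0]]], hand=0.35)

```text
clock: 12.6
tool_pos: [0.5207, 0.0552, 0.106]
tcp_rot: [-2.409, -2.017, -0.0]
wrist_force: [1.1, -0.4, 0.1]
finger_gap: 0.651
finger_force: 0.0
```

Call:
servo_tool(steps=[[[0, 0, -5, 0], [0, 0, -10, 0], [0, 0, -20, 0], [0, 0, -30, 0], [0, 0, -35, 0], [0, 0, -35, 0], [0, 0, -35, 0], [0, 0, -20, 0]]])

```text
clock: 13.6
tool_pos: [0.5211, 0.0555, 0.2986]
tcp_rot: [2.407, 2.016, 0.003]
wrist_force: [0.2, -0.1, -0.1]
finger_gap: 0.651
finger_force: 0.0
```

```bash
python3 - <<'E'
from h import *
plan((.5035,.2843,.24),-15.2,12)
a=env.capture('scene'); save(a,'m3',(150,140,350,290),4)
P=cloud(a).reshape(-1,3); c=np.array([.521,.057])
a=np.radians(-10.3); ex=np.array([np.cos(a),np.sin(a)]); ey=np.array([-ex[1],ex[0]])
x=(P[:,:2]-c)@ex; y=(P[:,:2]-c)@ey
s=(abs(x)<.015)&(abs(y)<.085)&(abs(P[:,2]-.128)<.012); r=np.polyfit(y[s],x[s],1); print('bar',s.sum(),r,y[s].min(),y[s].max(),P[s,2].mean())
E
```

```text
pos [0.5211 0.0555 0.2986] yawy -10.11 tilt [ 0.0024 -0.    ] dyaw -5.09 t 13.6 q7 -0.51 F [ 0.2 -0.1 -0.1] gap 0.651 0.0
[[18.5, -4.8, 4.9, 0.4], [18.5, -4.9, 4.9, 0.4], [18.4, -5.1, 4.9, 0.4], [18.4, -5.2, 4.9, 0.4], [18.4, -5.3, 4.9, 0.4], [18.3, -5.5, 4.9, 0.4], [18.3, -5.6, 4.9, 0.4], [18.2, -5.7, 4.9, 0.4], [18.2, -5.9, 4.9, 0.4], [18.2, -6.0, 4.9, 0.4], [18.1, -6.1, 4.9, 0.4], [18.1, -6.3, 4.9, 0.4]]
bar 355 [-0.00795396  0.00248016] -0.07452072494449755 0.07702549140295649 0.12836587915001182
```

View pics/m3.png

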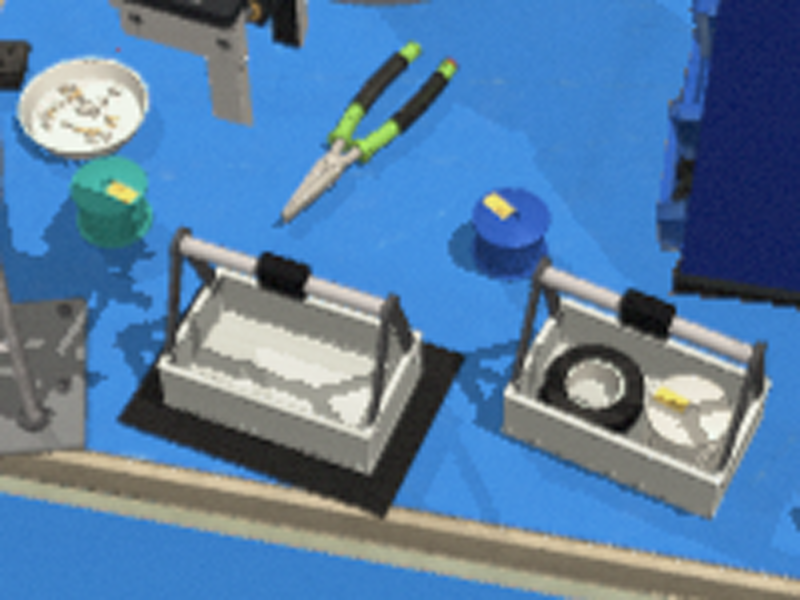

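The empty caddy stands squarely in the middle of the mat: its bar is 2.5 mm and 0.5° off the mat's axis. The loaded caddy is untouched on the right.

Call:
servo_tool(steps=[[[15, -4, 0, 0], [28, -7, 0, 1], [32, -9, 0, 1], [35, -10, 5, 1], [35, -10, 10, 1], [32, -10, 10, 0.5], [25, -8, 10, 0.5], [18, -6, 10, 0]]])

```text
clock: 14.65
tool_pos: [0.5046, 0.2861, 0.2496]
tcp_rot: [-2.492, -1.911, 0.002]
wrist_force: [0.4, 0.5, -0.5]
finger_gap: 0.651
finger_force: 0.0
```

```bash
python3 -c "
from h import *
plan((.5035,.2843,.103),-15.2,1)"
```

```text
pos [0.5046 0.2861 0.2496] yawy -15.01 tilt [-0.0017  0.0002] dyaw -0.19 t 14.65 q7 -1.11 F [ 0.4  0.5 -0.5] gap 0.651 0.0
[[-2.1, -0.6, 146.6, 0.2]]
```

Call:
servo_tool(steps=[[[-2, -0.5, 15, 0], [0, 0, 28, 0], [0, 0, 30, 0], [0, 0, 28, 0], [0, 0, 20, 0], [0, 0, 15, 0], [0, 0, 9, 0], [0, 0, 0, 0]]])

```text
clock: 15.65
tool_pos: [0.5051, 0.2821, 0.1058]
tcp_rot: [-2.494, -1.91, 0.0]
wrist_force: [0.0, 0.4, -0.3]
finger_gap: 0.649
finger_force: 0.0
```

Call:
servo_tool(steps=[[[0, 0, 0, 0], [0, 0, 0, 0], [0, 0, 0, 0], [0, 0, 0, 0], [0, 0, 0, 0], [0, 0, 0, 0], [0, 0, 0, 0], [0, 0, 0, 0]]], hand=1, newtons=60)

```text
clock: 16.65
tool_pos: [0.5051, 0.2819, 0.1058]
tcp_rot: [-2.495, -1.91, 0.001]
wrist_force: [-0.3, -0.6, -5.8]
finger_gap: 0.156
finger_force: 60.0
```

Call:
servo_tool(steps=[[[0, 0, -1, 0], [0, 0, -2, 0], [0, 0, -3, 0], [0, 0, -4, 0], [0, 0, 0, 0], [0, 0, 0, 0]]])

```text
clock: 17.4
tool_pos: [0.5052, 0.282, 0.116]
tcp_rot: [2.495, 1.91, 0.0]
wrist_force: [-0.1, -0.7, -6.2]
finger_gap: 0.157
finger_force: 60.0
```

```bash
cat > tilt.py <<'E'
from h import *
def tilt(c,ang,zb):
    P=cloud(env.capture('scene')).reshape(-1,3)
    a=np.radians(ang); ex=np.array([np.cos(a),np.sin(a)]); ey=np.array([-ex[1],ex[0]])
    x=(P[:,:2]-np.array(c))@ex; y=(P[:,:2]-np.array(c))@ey
    s=(abs(x)<.014)&(abs(y)<.09)&(abs(y)>.025)&(abs(P[:,2]-zb-.002)<.02); k=np.polyfit(y[s],x[s],1); kz=np.polyfit(y[s],P[s,2],1)
    print('bar n',s.sum(),'x(y)',k.round(4),'z(y)',kz.round(4),'y',y[s].min().round(4),y[s].max().round(4))
    f=(x>.02)&(x<.06)&(abs(y)<.07)&(abs(P[:,2]-(zb-.078))<.04)
    b=[[yy,np.percentile(P[f&(abs(y-yy)<.01),2],97)] for yy in np.arange(-.06,.061,.02) if (f&(abs(y-yy)<.01)).sum()>5]
    if len(b)>2: print('rim z(y)',np.polyfit(*np.array(b).T,1).round(4), 'expect',round(zb-.078,4))
E
python3 - <<'E'
from tilt import *
plan(None); print(env.sense()['moment'])
p=env.sense()['tool_pos']; tilt(p[:2],-15.2,p[2]+.017)
E
```

```text
pos [0.5052 0.282  0.116 ] yawy -15.13 tilt [0.0001 0.0001] dyaw 0 t 17.4 q7 -1.22 F [-0.1 -0.7 -6.2] gap 0.157 60.0
[-0.11319246 -0.01802491  0.0159481 ]
bar n 158 x(y) [-0.0254  0.004 ] z(y) [0.0098 0.1336] y -0.0726 0.0777
rim z(y) [-0.1332  0.061 ] expect 0.055
```

Call:
servo_tool(steps=[[[0, 0, -10, 0], [0, 0, -20, 0], [0, 0, -28, 0], [0, 0, -30, 0], [0, 0, -30, 0], [0, 0, -28, 0], [0, 0, -20, 0], [0, 0, -10, 0]]])

```text
clock: 18.45
tool_pos: [0.5053, 0.2823, 0.2936]
tcp_rot: [2.494, 1.91, 0.002]
wrist_force: [-0.4, -0.6, -7.3]
finger_gap: 0.153
finger_force: 60.0
```

```bash
python3 - <<'E'
from tilt import *
plan((.470,.06,.30),0,16)
p=env.sense()['tool_pos']; tilt(p[:2],-15.2,p[2]+.0142)
# stand prongs
for n in('scene','top'):
    P=cloud(env.capture(n)).reshape(-1,3); c=np.array([.535,-.168])
    a=np.radians(18); ex=np.array([np.cos(a),np.sin(a)]); ey=np.array([-ex[1],ex[0]])
    x=(P[:,:2]-c)@ex; y=(P[:,:2]-c)@ey
    for lo,hi in((-.04,-.01),(-.01,.015),(.015,.04),(.04,.065),(.065,.09)):
        r=[]
        for sg in(1,-1):
            s=(x>lo)&(x<hi)&(y*sg>.02)&(y*sg<.07)&(P[:,2]>.17)&(P[:,2]<.225)
            r+= [s.sum()]+([y[s].mean().round(4),x[s].min().round(4),P[s,2].max().round(3)] if s.any() else [])
        print(n,lo,r)
E
```

```text
pos [0.5053 0.2823 0.2936] yawy -15.12 tilt [0.0014 0.0005] dyaw 15.12 t 18.45 q7 -1.08 F [-0.4 -0.6 -7.3] gap 0.153 60.0
[[-14.0, 1.5, -0.4, -0.9], [-14.0, 1.3, -0.4, -0.9], [-14.0, 1.0, -0.4, -0.9], [-14.0, 0.8, -0.4, -0.9], [-14.1, 0.6, -0.4, -0.9], [-14.1, 0.3, -0.4, -0.9], [-14.1, 0.1, -0.4, -0.9], [-14.1, -0.1, -0.4, -0.9], [-14.1, -0.4, -0.4, -0.9], [-14.1, -0.6, -0.4, -0.9], [-14.0, -0.8, -0.4, -0.9], [-14.0, -1.1, -0.4, -0.9], [-14.0, -1.3, -0.4, -0.9], [-14.0, -1.5, -0.4, -0.9], [-14.0, -1.7, -0.4, -0.9], [-13.9, -2.0, -0.4, -0.9]]
bar n 238 x(y) [-0.0199  0.004 ] z(y) [0.0171 0.3101] y -0.0732 0.0775
rim z(y) [-0.1383  0.2381] expect 0.2298
scene -0.04 [np.int64(38), np.float64(0.0468), np.float64(-0.0239), np.float64(0.211), np.int64(37), np.float64(-0.0366), np.float64(-0.0257), np.float64(0.211)]
scene -0.01 [np.int64(34), np.float64(0.047), np.float64(-0.01), np.float64(0.195), np.int64(34), np.float64(-0.0369), np.float64(-0.0098), np.float64(0.197)]
scene 0.015 [np.int64(28), np.float64(0.0475), np.float64(0.0169), np.float64(0.197), np.int64(29), np.float64(-0.0368)
[... 449 characters left out ...]
nt64(16), np.float64(-0.0372), np.float64(-0.0247), np.float64(0.212)]
top -0.01 [np.int64(26), np.float64(0.0475), np.float64(-0.0097), np.float64(0.195), np.int64(29), np.float64(-0.0379), np.float64(-0.0096), np.float64(0.194)]
top 0.015 [np.int64(29), np.float64(0.0473), np.float64(0.0157), np.float64(0.196), np.int64(27), np.float64(-0.0381), np.float64(0.0168), np.float64(0.202)]
top 0.04 [np.int64(29), np.float64(0.0471), np.float64(0.0416), np.float64(0.2), np.int64(28), np.float64(-0.0383), np.float64(0.0413), np.float64(0.201)]
top 0.065 [np.int64(11), np.float64(0.0482), np.float64(0.0668), np.float64(0.195), np.int64(12), np.float64(-0.037), np.float64(0.0662), np.float64(0.195)]
```

```bash
python3 - <<'E'
from h import *
plan((.4296,-.1994,.345),18,20)
E
```

```text
pos [0.5051 0.282  0.2919] yawy -15.13 tilt [-0.     -0.0001] dyaw 33.13 t 18.6 q7 -1.08 F [-0.5 -0.3 -7.6] gap 0.155 60.0
[[-24.2, 2.6, -2.7, -1.7], [-24.3, 1.9, -2.7, -1.7], [-24.3, 1.2, -2.7, -1.7], [-24.4, 0.5, -2.7, -1.7], [-24.4, -0.2, -2.7, -1.7], [-24.3, -0.9, -2.7, -1.7], [-24.3, -1.6, -2.7, -1.7], [-24.3, -2.3, -2.7, -1.7], [-24.2, -3.0, -2.7, -1.7], [-24.1, -3.7, -2.7, -1.7], [-24.0, -4.4, -2.7, -1.7], [-23.8, -5.1, -2.7, -1.7], [-23.7, -5.8, -2.7, -1.7], [-23.5, -6.4, -2.7, -1.7], [-23.3, -7.1, -2.7, -1.7], [-23.1, -7.8, -2.7, -1.7], [-22.9, -8.4, -2.7, -1.7], [-22.6, -9.1, -2.7, -1.7], [-22.3, -9.8, -2.7, -1.7], [-22.0, -10.4, -2.7, -1.7]]
```

Call:
servo_tool(steps=[[[-8, 0, -6, 0], [-15, 1, -8, -1], [-20, 1, -8, -2], [-24, 0, -8, -2], [-24, 0, -8, -2], [-24, -1, -8, -2], [-24, -2, -6, -2], [-24, -2, -2, -2]]])

```text
clock: 19.6
tool_pos: [0.4738, 0.1207, 0.346]
tcp_rot: [-2.261, -2.181, 0.0]
wrist_force: [0.6, 0.3, -5.6]
finger_gap: 0.154
finger_force: 60.0
```

Call:
servo_tool(steps=[[[-24, -3, 0, -2], [-24, -4, 0, -2], [-24, -4, 0, -2], [-24, -5, 0, -2], [-24, -6, 0, -2], [-24, -6, 0, -2], [-24, -7, 0, -2], [-24, -8, 0, -2]]])

```text
clock: 20.6
tool_pos: [0.4473, -0.0744, 0.3457]
tcp_rot: [-1.935, -2.474, 0.0]
wrist_force: [0.4, -0.3, -6.6]
finger_gap: 0.155
finger_force: 60.0
```

```bash
python3 - <<'E'
from h import *
plan((.4296,-.1994,.345),18,6)
E
```

```text
pos [ 0.4473 -0.0744  0.3457] yawy 13.94 tilt [-0.0007  0.0002] dyaw 4.06 t 20.6 q7 0.29 F [ 0.4 -0.3 -6.6] gap 0.155 60.0
[[-19.5, -7.9, 0.1, -0.7], [-19.4, -8.1, 0.1, -0.7], [-19.3, -8.3, 0.1, -0.7], [-19.2, -8.6, 0.1, -0.7], [-19.1, -8.8, 0.1, -0.7], [-19.0, -9.0, 0.1, -0.7]]
```

Call:
servo_tool(steps=[[[-24, -9, 0, -1], [-24, -10, 0, -1], [-22, -10, 0, -1], [-19, -8, 0, -0.5], [-13, -6, 0, -0.5], [-8, -5, 0, 0], [-3, -2, 0, 0], [0, 0, 0, 0]]])

```text
clock: 21.6
tool_pos: [0.4306, -0.1957, 0.346]
tcp_rot: [-1.849, -2.54, -0.0]
wrist_force: [0.0, 0.7, -5.7]
finger_gap: 0.157
finger_force: 60.0
```

```bash
python3 - <<'E'
from tilt import *
plan((.4296,-.1994,.217),18,1)
p=env.sense()['tool_pos']; tilt(p[:2],18,p[2]+.0142)
save(env.capture('scene'),'c1',(80,90,280,240),4)
E
```

```text
pos [ 0.4306 -0.1957  0.346 ] yawy 17.88 tilt [0.     0.0001] dyaw 0.12 t 21.6 q7 0.6 F [ 0.   0.7 -5.7] gap 0.157 60.0
[[-3.2, -2.1, 129.0, -0.1]]
bar n 283 x(y) [0.0043 0.0038] z(y) [0.0047 0.3633] y -0.0708 0.0775
rim z(y) [-0.1696  0.2908] expect 0.2822
```

View pics/c1.png

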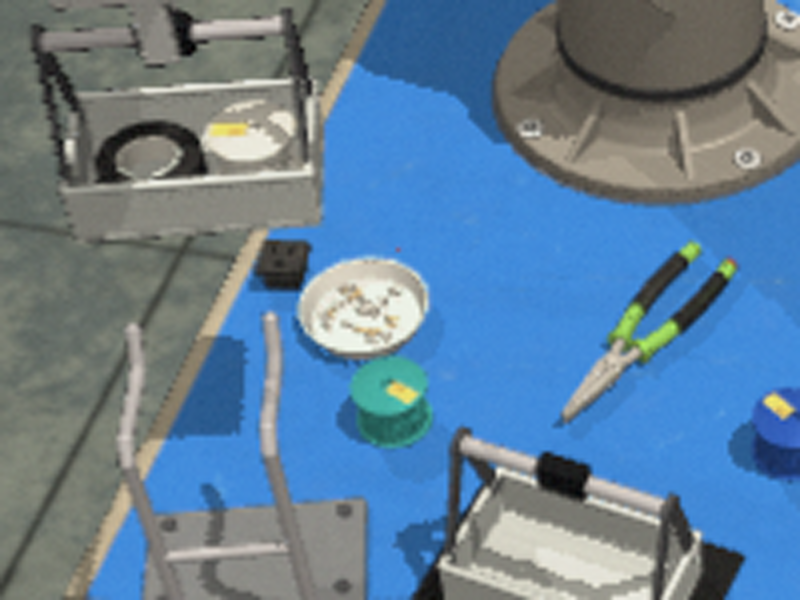

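The loaded caddy hangs level in front of the stand with tape (150,160) and reel (245,135) in it; the prong tips are at (135,330) and (270,318). I lower to entry height.

Call:
servo_tool(steps=[[[-1, -1, 12, 0], [-1, -1, 22, 0], [-1, 0, 25, 0], [0, 0, 25, 0], [0, 0, 22, 0], [0, 0, 14, 0], [0, 0, 7, 0], [0, 0, 0, 0]]])

```text
clock: 22.7
tool_pos: [0.4296, -0.1994, 0.2189]
tcp_rot: [-1.849, -2.539, -0.0]
wrist_force: [-0.2, -0.1, -6.5]
finger_gap: 0.158
finger_force: 60.0
```

```bash
python3 - <<'E'
from tilt import *
plan((.5342,-.1654,.217),18,1)
p=env.sense()['tool_pos']; tilt(p[:2],18,p[2]+.0142)
E
```

```text
pos [ 0.4296 -0.1994  0.2189] yawy 17.88 tilt [-0.0002  0.0003] dyaw 0.12 t 22.7 q7 0.56 F [-0.2 -0.1 -6.5] gap 0.158 60.0
[[0.2, 109.9, 1.9, -0.1]]
bar n 238 x(y) [-0.0009  0.0037] z(y) [-0.0058  0.2364] y -0.0736 0.0772
rim z(y) [-0.1405  0.1638] expect 0.1551
```

Call:
servo_tool(steps=[[[0, 8, 0, 0], [0, 15, 0, 0], [0, 18, 0, 0], [0, 20, 0, 0], [0, 20, 0, 0], [0, 17, 0, 0], [0, 9, 0, 0], [0, 3, 0, 0]]])

```text
clock: 23.75
tool_pos: [0.5346, -0.1654, 0.2188]
tcp_rot: [-1.849, -2.539, 0.0]
wrist_force: [0.1, 0.2, -6.1]
finger_gap: 0.154
finger_force: 60.0
```

Call:
servo_tool(steps=[[[0, 0, 5, 0], [0, 0, 8, 0], [0, 0, 8, 0], [0, 0, 6, 0], [0, 0, 4, 0], [0, 0, 3, 0], [0, 0, 0, 0]]])

```text
clock: 24.62
tool_pos: [0.5343, -0.1657, 0.1849]
tcp_rot: [-1.849, -2.539, -0.0]
wrist_force: [-0.5, 0.4, -6.4]
finger_gap: 0.152
finger_force: 60.0
```

```bash
python3 - <<'E'
from tilt import *
plan((.5342,-.1654,.181),18,1)
p=env.sense()['tool_pos']; tilt((.5335,-.1632),18,.195)
E
```

```text
pos [ 0.5343 -0.1657  0.1849] yawy 17.87 tilt [-0.0001  0.0001] dyaw 0.13 t 24.62 q7 0.36 F [-0.5  0.4 -6.4] gap 0.152 60.0
[[0.3, -0.0, 3.9, -0.1]]
bar n 256 x(y) [-0.0174  0.004 ] z(y) [0.0203 0.199 ] y -0.0761 0.075
rim z(y) [0.0063 0.1259] expect 0.117
```

Call:
servo_tool(steps=[[[0, 0, 1, 0], [0, 0, 1, 0], [0, 0, 1, 0], [0, 0, 1, 0], [0, 0, 0, 0], [0, 0, 0, 0]]])

```text
clock: 25.42
tool_pos: [0.5344, -0.1657, 0.181]
tcp_rot: [1.849, 2.539, 0.0]
wrist_force: [-0.7, -0.7, -7.3]
finger_gap: 0.152
finger_force: 60.0
```

Call:
servo_tool(steps=[[[0, 0, 0.7, 0], [0, 0, 0.7, 0], [0, 0, 0.7, 0], [0, 0, 0.7, 0], [0, 0, 0, 0], [0, 0, 0, 0]]])

```text
clock: 26.18
tool_pos: [0.5345, -0.1657, 0.1793]
tcp_rot: [1.849, 2.539, -0.0]
wrist_force: [-7.4, 1.1, 12.7]
finger_gap: 0.155
finger_force: 60.0
```

Contact: the load is on the prongs. I hold briefly, then open.

Call:
servo_tool(steps=[[[0, 0, 0, 0], [0, 0, 0, 0]]])

```text
clock: 26.42
tool_pos: [0.5345, -0.1657, 0.1793]
tcp_rot: [1.849, 2.539, -0.0]
wrist_force: [-7.5, 1.5, 13.5]
finger_gap: 0.152
finger_force: 60.0
```

Call:
servo_tool(steps=[[[0, 0, 0, 0], [0, 0, 0, 0], [0, 0, 0, 0], [0, 0, 0, 0], [0, 0, 0, 0], [0, 0, 0, 0], [0, 0, 0, 0], [0, 0, 0, 0]]], hand=0.4)

```text
clock: 27.42
tool_pos: [0.5343, -0.1657, 0.1782]
tcp_rot: [-1.849, -2.539, -0.0]
wrist_force: [1.0, -0.3, 0.7]
finger_gap: 0.599
finger_force: 0.0
```

Call:
servo_tool(steps=[[[0, 0, -5, 0], [0, 0, -8, 0], [0, 0, -15, 0], [0, 0, -25, 0], [0, 0, -30, 0], [0, 0, -30, 0], [0, 0, -30, 0], [0, 0, -10, 0]]])

```text
clock: 28.42
tool_pos: [0.5349, -0.1657, 0.3338]
tcp_rot: [1.848, 2.537, 0.002]
wrist_force: [-1.0, -0.4, -0.3]
finger_gap: 0.599
finger_force: 0.0
```

Call:
servo_tool(steps=[[[0, 0, 0, 0], [0, 0, 0, 0], [0, 0, 0, 0], [0, 0, 0, 0], [0, 0, 0, 0], [0, 0, 0, 0], [0, 0, 0, 0], [0, 0, 0, 0]]])

```text
clock: 29.42
tool_pos: [0.5343, -0.1657, 0.3312]
tcp_rot: [1.849, 2.54, 0.0]
wrist_force: [-0.6, -0.1, 0.0]
finger_gap: 0.599
finger_force: 0.0
```

```bash
python3 - <<'E'
from tilt import *
plan(None); tilt((.5335,-.1632),18,.195); tilt((.521,.057),-10.3,.123)
save(env.capture('scene'),'f',(80,120,400,290),2.4)
E
```

```text
pos [ 0.5343 -0.1657  0.3312] yawy 17.87 tilt [0. 0.] dyaw 0 t 29.43 q7 0.42 F [-0.6 -0.1  0. ] gap 0.599 0.0
bar n 294 x(y) [0.0001 0.0032] z(y) [0.0035 0.197 ] y -0.0763 0.0748
rim z(y) [0.0085 0.1213] expect 0.117
bar n 244 x(y) [-0.0086  0.0027] z(y) [-0.002   0.1257] y -0.0742 0.0765
rim z(y) [-0.0351  0.0505] expect 0.045
```

View pics/f.png

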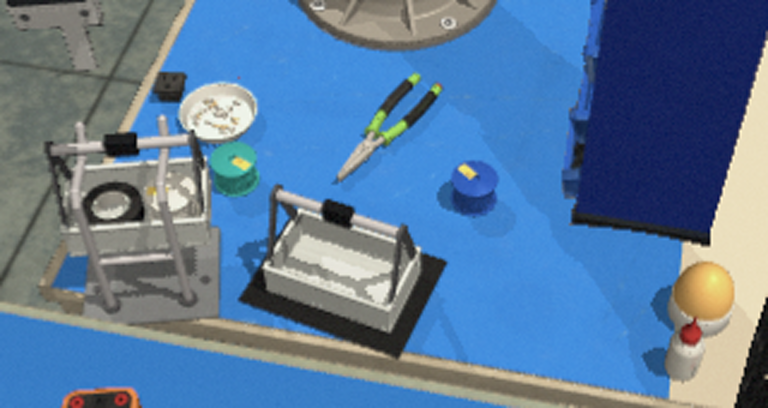

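The loaded caddy hangs on both prongs at (125,145) with tape and reel inside. The empty one stands on the mat at (340,260), and the dome and bottle are unmoved. I hand in.

```bash
python3 -c "
from station import env
print(env.hand_in())"
```

```text
the job is handed in; nothing more can be done
None
```

I swapped the caddies and handed the job in at about 29 s of robot time: the empty one stands within 3 mm of the mat's long centre line, and the loaded one hangs level on both prongs with tape and reel in it. The dome and bottle look untouched; the hand-in returned no verdict.

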